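Clear the carousel reader and snap its sprung cover fully home

ROBOT

A 7-joint arm with a two-finger parallel gripper is mounted at the origin on a cart in front of the work surface, level with it; the furniture and walls round the work are solid. World frame = base frame: x ahead of the robot, y to its left, z up, the work surface at z = 0. Lengths are in m, angles in rad, forces in N, time in s.
With the tool pointing down it reaches from about 0.425 to 0.875 m from the base axis. Payload 8.4 kg.
Tool frame: the origin (TCP) lies midway between the tips of the shut fingers; the grasp point (between the pads) lies 19 mm behind it (bot.grip_point_offset is the distance from the TCP to the grasp point, in m); z points along the fingers, y is the line along which they close (so a half turn about z gives the same grasp; the last joint's range is limited). The gripper opens to 87 mm and grips with 3 to 60 N. Pads are 19 mm wide; open, the fingers measure 117 mm over their backs; the gripper's body (75 mm by 190 mm) begins 51 mm behind the grasp point.
Start: joints at [-1.291, 0.333, 0.04, 1.465, -0.013, 1.343, -0.059], TCP at [0.24, 0.604, 0.223] pointing down, gripper open.
Joint ranges: [-2.58, 2.58], [-0.38, 2.09], [-1.3, 1.39], [0.25, 2.4], [-1.5, 4.64], [0.08, 2.09], [-2.65, 2.65]. Speed limits (rad/s): [2.22, 2.22, 2.79, 2.79, 3.14, 3.14, 3.14].

INTERFACE

Orientations are given as a unit quaternion [w, x, y, z].
In Python, from station import bot, optics gives the robot as it stands. The module is installed in compiled form; this text tells all that it offers.
- The arm moves only by the tool servo_tool, never from a script. Its argument "moves" is a list of rows, each an object of numbers: "grip": the opening, from 0 (shut) to 1 (fully open); "dx", "dy", "dz": the shift along the tool's x, y, z normalised to -1 to 1, where 1 is 0.04 m; "spin": the turn about the tool's z normalised to -1 to 1, where 1 is 5 degrees. In form: [{"grip": .., "dx": .., "dy": .., "dz": .., "spin": ..}, ...]. A call has 1 to 8 rows; each row shifts and turns the commanded pose from where the row before left it, along the tool's axes as they then stand; what a row does not reach is not made up. A row lasts 1/10 s, in which the tool goes at most 50 mm and 8.59 degrees, less where a joint would pass 70% of its speed; a pose out of reach is approached as far as the arm can. A call with a number of a shift or a turn outside -1 to 1 is refused whole. A call with a gripper value outside its range is refused whole. The fingers move at their own pace and stop on an object; "newtons" is the grip in N (left out, the last holds). Time passes only in rows, so rows that do not move let the fingers close. It gives the time, the measured TCP pose, the force, the opening and the grip force at its end, in the units of the state.
- bot.read_state(): the state, without advancing time (a new reading comes with each control period).
- optics.read_camera(name): name is "scene" or "top" or "wrist"; returns a dict with "frame" (420x560x3 uint8, red, green, blue), "depth" (420x560 float32, m along the optical axis (not along the pixel's ray), 0 where there is no reading), "K" (3x3 intrinsics, pixels), "rvec" (rotation vector, rad) and "tvec" (3), from world to camera coordinates, as OpenCV has them. Camera axes: x right, y down, z forward; pixel columns grow to the right and rows downward; lengths in m; the calibration is good to about 2 mm. A picture is of the moment at which its call begins.
- bot.job_done(): hands the job in; it is judged then, once.
The state is a dict: "t": time; "q": joint angles; "qvel": joint speeds; "tau": joint torques, N m; "tool_pos": TCP position; "eef_rot": TCP orientation; "contact_force": force on the tool from outside, world axes, zero at the start; "torque": the same for the moment, N m; "opening": finger opening in m; "finger_force": force on a finger pad.
Only numpy, scipy, OpenCV 4.12 (cv2) and the standard library are available. Lean on these libraries where they do the work, as an engineer would, in place of code of your own. Each camera call takes 0.05 s, during which the arm holds its last target. There are 200 camera calls.

TASK

A capped specimen tube has tipped over on the turntable of the white carousel reader and must come out before the cover is shut. Lift the tube off the freely spinning turntable, lay it in the open yellow tray and let go of it there; then swing the reader's sprung blue cover down and press the front band of the cover until the snap catch holds it fully home: the catch has two clicks, and after the first one the cover still stands ajar. Press firmly but do not force it (never more than about 50 N on the cover), and leave the other things on the table where they are.

Things in the scene. Friction and masses are not known exactly. Their poses are not given: they have to be found in the camera images.
- reader: white bench-top carousel reader, fixed, housing 200 (x, depth) x 170 (y) x 60 mm high, dark display and three keys low on its front face. Origin: centre of its underside; its front faces its own -x, z is up. A grey frame round the housing carries the cover's hinge and the catch (roller in the middle of the front); it is clamped at some setting 0 to 12 mm up, which is not reported
- turntable_top (a point): centre of the top of the reader's round grey turntable, 132 mm across, 70 mm above the table, on its vertical axis (reader frame x = -12, y = 0 mm); it spins freely
- cover (a joint): angle of the reader's blue cover with smoked window (rad): 0 = fully shut (second click), about 0.07 = ajar at the first click, 1.55 to 1.72 = standing open, limit 1.75. Hinge line: along the reader's y at reader x = 92, z = 62 mm plus the frame's unknown 0 to 12 mm. A spring opens it again whenever it is let go unlatched. Swinging takes 1 to 3 N at the front band, each click about 8 to 14 N
- hinge_low (a point): middle of the cover's hinge line if the frame were at its lowest; the true line is 0 to 12 mm higher. The cover: 194 mm long from the hinge line, 160 mm wide; its outer face lies 23 mm to the outer side of the hinge line (so 23 mm above it when shut). Press on the 40 mm deep blue band at the free end, about 172 mm from the hinge line; the hasp at the free edge reaches 211 mm
- tipped_tube: capped specimen tube with blue cap lying on the turntable: 81 mm long, body 12 mm thick, cap 16 mm thick and 15 mm long. Origin: centre of the rounded bottom end; its own z runs along the tube to the cap
- tube_mid (a point): middle of the tube, 40.5 mm from its bottom end along its axis
- tray: open yellow tray, fixed to the table, 150 (x) x 120 (y) x 22 mm high, walls and floor 4 mm thick. Origin: centre of its underside
- cassette_case: blue snap case, 79 x 112 x 42 mm, a bystander to the left. Origin: centre of its underside
- tape_roll_1: roll of white tape, 49 mm across, 26 mm high, a bystander at the right. Origin: centre of its underside
- pen: black marker pen, 140 mm long, 16 mm thick, a bystander behind the tray. Origin: centre of its underside
- swab_pack: flat paper swab pack, 31 x 175 x 8 mm, a bystander at the left front. Origin: centre of its underside
- cassette_a: white test cassette, 20 x 70 x 5 mm, a bystander at the left, near the tube rack. Origin: centre of its underside

How it is judged:
By the outcome, as a careful person would: the job done as asked, in the order asked, and still so for the second after the job is handed in, with the robot touching nothing.
It also fails if it takes over 58 s, if anything falls off the work surface, if the arm or the gripper's body presses on something with over 40 N, if the wrist force passes 120 N, or if a joint passes its speed limit or range.

## Working session

There is one attempt and no reset: what is moved stays moved. The work goes in short steps, Python scripts to look and compute and a tool call to move; the robot and the scene stay as the last step left them, time stands still between calls to the robot, and variables do not carry over. Pictures are saved under pics/ and viewed, at most 10 in all, crops included, and the job is handed in when it is done.

Besides the shell and the picture viewer there is one more tool, called as name(argument=value, ...) on one line, values as JSON. servo_tool: Moves the arm, as the interface text tells. Scaled input: -1 to 1 covers 0.04 m each way for a shift and 5 degrees each way for a turn. Its arguments: {"type":"object","properties":{"moves":{"type":"array","items":{"type":"object","properties":{"grip":{"type":"number"},"dx":{"type":"number"},"dy":{"type":"number"},"dz":{"type":"number"},"spin":{"type":"number"}}}},"newtons":{"type":"number"}},"required":["moves"]}

```bash
mkdir -p pics; cat > h.py <<'E'
import numpy as np, cv2
from station import bot, optics
def cam(n):
    c=optics.read_camera(n); c['R']=cv2.Rodrigues(np.array(c['rvec'],float))[0]; c['t']=np.array(c['tvec'],float).ravel(); c['K']=np.array(c['K']); return c
def world(c):
    d=c['depth'];v,u=np.indices(d.shape);K=c['K']
    p=np.stack([(u-K[0,2])/K[0,0]*d,(v-K[1,2])/K[1,1]*d,d],-1)
    return (p-c['t'])@c['R']
def ray(c,u,v):
    return -c['R'].T@c['t'], c['R'].T@np.linalg.inv(c['K'])@np.array([u,v,1.])
def onplane(c,u,v,z):
    o,d=ray(c,u,v); return o+d*(z-o[2])/d[2]
def save(c,n): cv2.imwrite('pics/'+n,c['frame'][...,::-1])
E
python3 - <<'E'
from h import *
for n in ('scene','top'):
    c=cam(n); save(c,n+'0.png'); np.savez(n+'0.npz',**c); print(n,-c['R'].T@c['t'],c['R'][2])
print(bot.read_state())
E
```

```text
scene [-0.30833664 -0.86183384  0.58518755] [ 0.68059574  0.61471351 -0.39864361]
top [ 0.33535835 -0.08955412  1.26279754] [ 0.16239371  0.01993294 -0.98652469]
{'t': 0.1, 'q': array([-1.29120848,  0.33384235,  0.03986038,  1.46616941, -0.01342857,
        1.34330261, -0.05847686]), 'qvel': array([-1.18333697e-03, -1.63908130e-03,  8.52865716e-05, -1.41188080e-03,
       -1.00754628e-03, -2.60578806e-04, -2.68262408e-04]), 'tau': array([ 4.74861794e-03, -6.57803679e+01,  1.34101242e+00, -4.04712939e+01,
       -5.94999245e-02,  4.07408900e-02,  7.79671427e-05]), 'tool_pos': array([0.24021739, 0.6035298 , 0.22175323]), 'eef_rot': array([-1.04915610e-04,  1.88257027e-01,  9.82119525e-01, -7.20428940e-04]), 'contact_force': array([-0.40217551,  0.53229533,  1.10393993]), 'torque': array([ 0.00313395, -0.01931268, -0.06951149]), 'finger_force': 0.0, 'opening': 0.08697211489058325}
```

View pics/scene0.png

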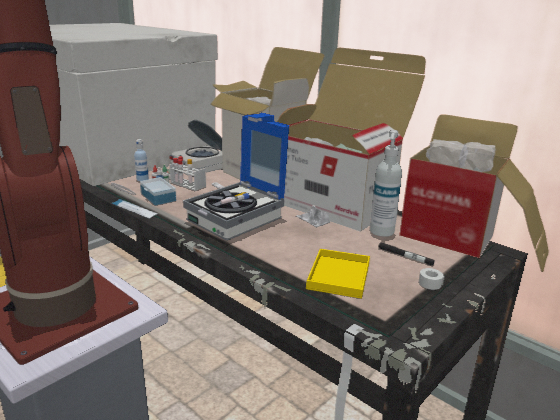

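View pics/top0.png

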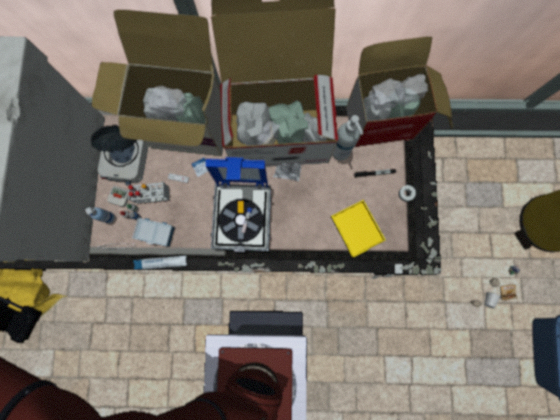

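The scene view has the reader at about (235,205) with its cover standing open, and the tray at (340,272). The top view has the turntable at (240,220), the raised cover at (237,172) and the tray at (357,228). Next I'll zoom in.

```bash
python3 - <<'E'
from h import *
t=dict(np.load('top0.npz'));s=dict(np.load('scene0.npz'))
a=cv2.resize(t['frame'][150:260,200:280],None,fx=5,fy=5,interpolation=2)
b=cv2.resize(s['frame'][150:240,180:260],None,fx=5,fy=5,interpolation=2)
im=np.zeros((550,800,3),np.uint8);im[:550,:400]=a;im[:450,400:]=b
cv2.imwrite('pics/crop0.png',im[...,::-1])
for n,c in (('top',t),('scene',s)):
    W=world(c);hsv=cv2.cvtColor(c['frame'],cv2.COLOR_RGB2HSV)
    m=cv2.inRange(hsv,(22,150,120),(35,255,255))
    k,l,st,ce=cv2.connectedComponentsWithStats(m)
    for i in range(1,k):
        if st[i,4]>15:
            P=W[(l==i)&(c['depth']>0)]; print(n,'yellow',ce[i],st[i],np.median(P,0) if len(P) else '')
    m=cv2.inRange(hsv,(100,150,60),(125,255,255))
    k,l,st,ce=cv2.connectedComponentsWithStats(m)
    for i in range(1,k):
        if st[i,4]>15:
            P=W[(l==i)&(c['depth']>0)]; print(n,'blue',ce[i],st[i],np.median(P,0),P.min(0),P.max(0))
W=world(t)
for v in range(180,256,8): print([tuple(np.round(W[v,u]*1000).astype(int)) for u in range(205,280,12)])
E
```

```text
top yellow [240.3125 206.6875] [238 201   6  12  64] [0.54903087 0.05329339 0.07203972]
top yellow [357.65726044 228.18342152] [ 331  201   54   56 1701] [ 0.49510449 -0.3263795   0.00565967]
top yellow [ 19.14309623 286.15230126] [   0  269   42   37 1195] [ 0.27114582  1.17374327 -0.58215946]
top yellow [ 48.         303.33333333] [ 37 295  23  17 126] [ 0.1831378   1.08107863 -0.67264184]
top yellow [ 14.13333333 307.36666667] [  9 305  11   6  30] [ 0.17651541  1.16977785 -0.56777388]
top blue [235.03526971 168.67323651] [199 157  68  29 964] [0.63174749 0.05003089 0.26552563] [ 0.58505035 -0.03064153  0.00216859] [0.72341187 0.20674777 0.29018839]
top blue [136.8245614  264.05263158] [133 260   8   9  57] [0.36798924 0.39394685 0.0008001 ] [ 0.35505847  0.38119083 -0.00833349] [0.38094068 0.40938262 0.00873727]
scene yellow [338.53234043 273.04468085] [ 306  249   64   50 2350] [ 0.49430791 -0.32383156  0.00436319]
scene yellow [  1.76271186 273.91525424] [  0 258   6  29 118] [ 0.24245936  1.22135034 -0.56581575]
scene blue [263.81993205 149.57361268] [ 241  113   48   86 1766]
[... 2756 characters left out ...]
(-27), np.int64(62)), (np.int64(466), np.int64(-63), np.int64(1))]
[(np.int64(436), np.int64(174), np.int64(1)), (np.int64(432), np.int64(123), np.int64(64)), (np.int64(432), np.int64(85), np.int64(64)), (np.int64(433), np.int64(48), np.int64(65)), (np.int64(434), np.int64(10), np.int64(61)), (np.int64(434), np.int64(-27), np.int64(61)), (np.int64(439), np.int64(-63), np.int64(5))]
[(np.int64(410), np.int64(173), np.int64(-2)), (np.int64(411), np.int64(132), np.int64(5)), (np.int64(411), np.int64(93), np.int64(2)), (np.int64(412), np.int64(54), np.int64(2)), (np.int64(413), np.int64(15), np.int64(-2)), (np.int64(413), np.int64(-24), np.int64(-2)), (np.int64(413), np.int64(-64), np.int64(5))]
```

View pics/crop0.png

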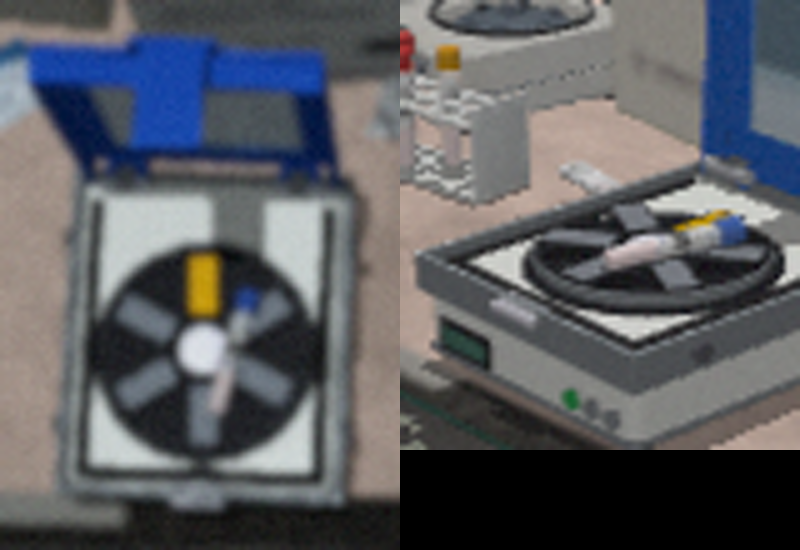

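The crop shows the tube on the turntable: blue cap at top-view pixel (249.4,209.4), bottom end at about (243.4,232.4). The white hub sits at (240.4,220), and the front hasp/roller is at (240,249.5). I'll work out coarse positions and the hover move from these.

```bash
cat >> h.py <<'E'
from scipy.spatial.transform import Rotation as Rn
def pose():
    s=bot.read_state();q=s['eef_rot'];return np.array(s['tool_pos']),Rn.from_quat([q[1],q[2],q[3],q[0]]).as_matrix()
def tri(c1,p1,c2,p2):
    A=[];b=[]
    for c,p in((c1,p1),(c2,p2)):
        o,d=ray(c,*p);d=d/np.linalg.norm(d);M=np.eye(3)-np.outer(d,d);A.append(M);b.append(M@o)
    A=np.vstack(A);b=np.hstack(b);x=np.linalg.lstsq(A,b,rcond=None)[0];return x,np.linalg.norm(A@x-b)
E
python3 - <<'E'
from h import *
t=dict(np.load('top0.npz'));s=dict(np.load('scene0.npz'))
print('cap',tri(t,(249.4,209.2),s,(180+733/5-80,150+229/5)),'bot',tri(t,(243,232.5),s,(180+(610-400)/5,150+258/5)))
a=onplane(t,249.4,209.2,.077);b=onplane(t,243,232.5,.077);print(a,b)
hub=onplane(t,240.4,220,.075);print('hub',hub)
W=world(s);
m=cv2.inRange(cv2.cvtColor(s['frame'],cv2.COLOR_RGB2HSV),(100,150,60),(125,255,255))
for (u,v) in((245,120),(286,125),(250,195),(283,198)):
    print(np.round(W[v-2:v+3,u-2:u+3].reshape(-1,3).mean(0),3))
# tray outline in top (rim z .022)
m=cv2.inRange(cv2.cvtColor(t['frame'],cv2.COLOR_RGB2HSV),(22,150,120),(35,255,255));m[:, :300]=0
r=cv2.minAreaRect(cv2.findNonZero(m));bx=cv2.boxPoints(r)
print('tray',[onplane(t,*p,.022).round(3) for p in bx])
p,R=pose();print(p,R.round(3)); 
mid=(a+b)/2;tgt=np.array([mid[0],mid[1],.25]);print('d tool',R.T@(tgt-p)/.04,'tube yaw',np.degrees(np.arctan2(*(a-b)[[1,0]])),'tool y yaw',np.degrees(np.arctan2(R[1,1],R[0,1])))
c=cam('wrist');print('wristcam in tool',R.T@(-c['R'].T@c['t']-p),R.T@c['R'].T)
E
```

```text
cap (array([0.54142369, 0.02317987, 0.07630615]), np.float64(0.0002941217417563772)) bot (array([0.46844067, 0.04070636, 0.07562654]), np.float64(0.0012022053072096167))
[0.54114749 0.02325232 0.077     ] [0.46763913 0.04110499 0.077     ]
hub [0.50694634 0.05063145 0.075     ]
[0.633 0.124 0.25 ]
[0.673 0.006 0.251]
[0.575 0.045 0.063]
[ 0.652 -0.011  0.048]
tray [array([ 0.532, -0.236,  0.022]), array([ 0.59 , -0.344,  0.022]), array([ 0.456, -0.411,  0.022]), array([ 0.399, -0.304,  0.022])]
[0.24021739 0.6035298  0.22175323] [[-0.929  0.37  -0.   ]
 [ 0.37   0.929 -0.001]
 [-0.    -0.001 -1.   ]]
d tool [-11.41819835 -10.83015142  -0.68967226] tube yaw -13.650884271989266 tool y yaw 68.29782404901665
wristcam in tool [ 0.07218922  0.00101239 -0.16261906] [[-2.30154424e-05 -9.63934823e-01 -2.66138415e-01]
 [ 9.99999907e-01  9.27113887e-05 -4.22273412e-04]
 [ 4.31718108e-04 -2.66138399e-01  9.63934731e-01]]
```

servo_tool(moves=[{"grip": 1,"dx": -0.95,"dy": -0.9,"dz": -0.1},{"grip": 1,"dx": -0.95,"dy": -0.9,"dz": -0.1},{"grip": 1,"dx": -0.95,"dy": -0.9,"dz": -0.1},{"grip": 1,"dx": -0.95,"dy": -0.9,"dz": -0.1},{"grip": 1,"dx": -0.95,"dy": -0.9,"dz": -0.1},{"grip": 1,"dx": -0.95,"dy": -0.9,"dz": -0.1},{"grip": 1,"dx": -0.95,"dy": -0.9,"dz": -0.1},{"grip": 1,"dx": -0.95,"dy": -0.9,"dz": 0}])

```text
$.moves[0]: bad value
```

servo_tool(moves=[{"grip": 1,"dx": -0.95,"dy": -0.9},{"grip": 1,"dx": -0.95,"dy": -0.9},{"grip": 1,"dx": -0.95,"dy": -0.9},{"grip": 1,"dx": -0.95,"dy": -0.9},{"grip": 0.6,"spin": -0.8},{"grip": 0.6,"spin": -0.8},{"grip": 0.6}])

```text
$.moves[0]: bad value
```

```bash
python3 - <<'E'
from h import *
c=cam('wrist');save(c,'w1.png');np.savez('w1.npz',**c);p,R=pose();print(p,R.round(3),bot.read_state()['contact_force'],bot.read_state()['t'])
E
```

```text
[0.24029924 0.60364198 0.22199245] [[-0.929  0.37  -0.   ]
 [ 0.37   0.929 -0.001]
 [-0.    -0.001 -1.   ]] [-0.5132902   0.51364284  0.37164207] 0.2
```

View pics/w1.png

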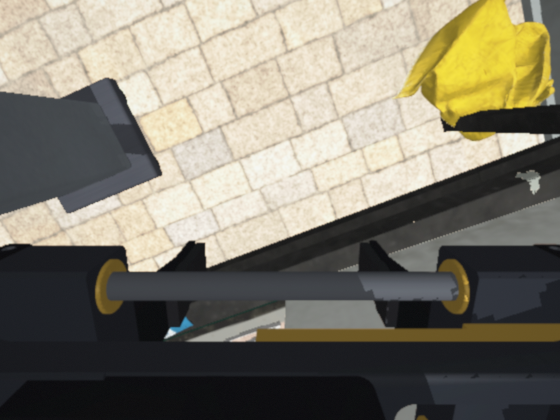

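The moves were refused because every row needs all five fields. The picture only shows the wrist view at the start pose, with the fingers in the lower part at rows 245 and below. I'll resend with full rows.

servo_tool(moves=[{"grip": 1,"dx": -0.95,"dy": -0.9,"dz": -0.1,"spin": 0},{"grip": 1,"dx": -0.95,"dy": -0.9,"dz": -0.1,"spin": 0},{"grip": 1,"dx": -0.95,"dy": -0.9,"dz": -0.1,"spin": 0},{"grip": 1,"dx": -0.95,"dy": -0.9,"dz": -0.1,"spin": 0},{"grip": 1,"dx": -0.95,"dy": -0.9,"dz": -0.1,"spin": 0},{"grip": 1,"dx": -0.95,"dy": -0.9,"dz": -0.1,"spin": 0},{"grip": 1,"dx": -0.95,"dy": -0.9,"dz": -0.1,"spin": 0},{"grip": 1,"dx": -0.95,"dy": -0.9,"dz": 0,"spin": 0}])

```text
t: 1.0
tool_pos: [0.4086, 0.2399, 0.2498]
eef_rot: [0.0, 0.188, 0.982, 0.001]
contact_force: [1.3, 0.1, -0.1]
opening: 0.0871
finger_force: 0.0
```

servo_tool(moves=[{"grip": 1,"dx": -0.83,"dy": -0.79,"dz": 0,"spin": 0},{"grip": 1,"dx": -0.83,"dy": -0.79,"dz": 0,"spin": 0},{"grip": 1,"dx": -0.83,"dy": -0.79,"dz": 0,"spin": 0},{"grip": 1,"dx": -0.83,"dy": -0.79,"dz": 0,"spin": 0},{"grip": 0.6,"dx": -0.83,"dy": -0.79,"dz": 0,"spin": 0},{"grip": 0.6,"dx": 0,"dy": 0,"dz": 0,"spin": -0.8},{"grip": 0.6,"dx": 0,"dy": 0,"dz": 0,"spin": -0.8},{"grip": 0.6,"dx": 0,"dy": 0,"dz": 0,"spin": 0}])

```text
t: 1.8
tool_pos: [0.5037, 0.0333, 0.2491]
eef_rot: [-0.0, 0.119, 0.993, -0.0]
contact_force: [0.8, 0.7, 0.1]
opening: 0.0625
finger_force: 0.0
```

```bash
python3 - <<'E'
from h import *
c=cam('wrist');save(c,'w2.png');np.savez('w2.npz',**c);p,R=pose();print(p,R.round(3),bot.read_state()['contact_force'],bot.read_state()['t'])
hsv=cv2.cvtColor(c['frame'],cv2.COLOR_RGB2HSV);m=cv2.inRange(hsv,(105,130,60),(125,255,255));W=world(c)
k,l,st,ce=cv2.connectedComponentsWithStats(m)
for i in range(1,k):
    if st[i,4]>40: P=W[(l==i)&(c['depth']>0)];print(ce[i],st[i],np.median(P,0),P.max(0))
E
```

```text
[0.50370027 0.03363051 0.24913392] [[-0.971  0.238 -0.   ]
 [ 0.238  0.971 -0.   ]
 [ 0.    -0.    -1.   ]] [-0.68993085  0.1021635  -0.78684956] 1.85
[281.73939394 226.73939394] [275 220  14  14 165] [0.53974792 0.02504228 0.08469396] [0.55587712 0.03249567 0.08737377]
[380.60465116 266.51162791] [378 262   7  10  43] [0.61638861 0.12600135 0.0776522 ] [0.62221893 0.13170472 0.33282201]
[267.61401425 311.06057007] [248 300  64  28 842] [ 0.63135181 -0.01743022  0.09670227] [0.6340893  0.03743619 0.14387804]
```

View pics/w2.png

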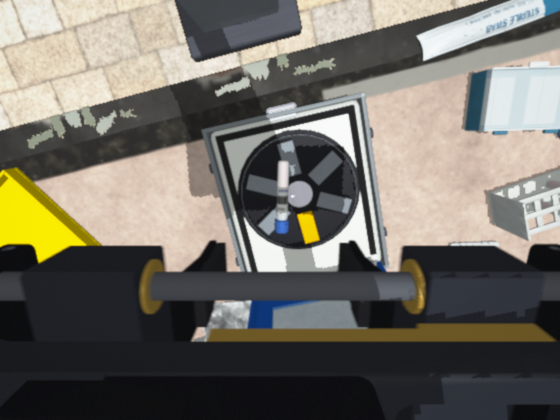

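The wrist view shows the tube running straight down the image, cap at (282,227) and bottom at (284,161). The white hub at (299,194) is right beside it, so I need the hub height and the local height profile before the fingers close there.

```bash
python3 - <<'E'
from h import *
c=dict(np.load('w2.npz'));t=dict(np.load('top0.npz'));s=dict(np.load('scene0.npz'));W=world(c)
print('z map mm, cols 235..350 step 5'); 
for v in range(150,244,6): print(v,[int(round(1000*np.median(W[v-1:v+2,u-1:u+2,2]))) for u in range(235,365,5)])
for n,v in(('bot',161),('mid',194),('cap',227)): print(n,onplane(c,283.5-(v-161)*.02,v,.077))
print('cap tri',tri(t,(249.4,209.2),c,(281.7,226.7)),'scene',tri(s,(246.6,195.8),c,(281.7,226.7)))
print('hub',onplane(c,299,194,.073))
# housing outer corners / roller
for u,v in((206,129),(363,97),(281,112)): print('corner',onplane(c,u,v,.062))
g=cv2.resize(c['frame'][90:250,200:390],None,fx=4,fy=3.75,interpolation=2);cv2.imwrite('pics/w2c.png',g[...,::-1])
E
```

```text
z map mm, cols 235..350 step 5
150 [60, 60, 61, 60, 60, 61, 61, 61, 61, 71, 71, 71, 70, 61, 61, 61, 61, 61, 61, 71, 61, 61, 61, 60, 62, 61]
156 [61, 60, 60, 62, 61, 61, 61, 61, 60, 70, 71, 71, 71, 61, 62, 61, 61, 61, 71, 71, 71, 61, 61, 60, 61, 62]
162 [60, 60, 61, 61, 61, 61, 61, 61, 61, 81, 81, 71, 72, 61, 61, 61, 61, 71, 71, 72, 71, 71, 61, 61, 61, 62]
168 [60, 61, 62, 61, 61, 61, 61, 61, 61, 82, 82, 71, 71, 70, 61, 62, 71, 70, 72, 71, 71, 61, 60, 61, 61, 62]
174 [61, 61, 61, 71, 71, 61, 61, 61, 61, 83, 82, 71, 71, 62, 61, 71, 71, 71, 71, 70, 61, 61, 61, 61, 62, 62]
180 [60, 61, 61, 71, 71, 71, 71, 71, 71, 83, 82, 61, 62, 61, 61, 61, 71, 71, 61, 61, 61, 61, 61, 61, 61, 62]
186 [61, 62, 70, 71, 71, 71, 71, 71, 71, 83, 82, 70, 70, 71, 71, 61, 61, 61, 61, 61, 61, 61, 61, 61, 61, 61]
192 [62, 61, 61, 61, 61, 71, 71, 72, 71, 83, 82, 71, 71, 70, 71, 71, 61, 71, 71, 63, 61, 61, 61, 61, 62, 61]
198 [62, 61, 61, 61, 62, 62, 61, 61, 61, 84, 83, 72, 71, 71, 71, 71, 62, 71, 72, 71, 71, 71, 71, 71, 61, 61]
204 [61, 61, 61, 61, 62, 61, 61, 61, 61, 84, 83, 61, 71, 71, 70, 61, 71, 71, 71, 71, 71,
[... 437 characters left out ...]
61, 61, 60, 61, 61]
234 [59, 59, 62, 60, 60, 61, 62, 61, 61, 61, 61, 61, 61, 62, 71, 72, 71, 61, 61, 61, 61, 60, 61, 61, 60, 60]
240 [65, 59, 62, 61, 61, 61, 61, 62, 61, 61, 61, 60, 61, 61, 71, 72, 71, 61, 61, 61, 61, 60, 60, 250, 61, 60]
bot [0.46970888 0.0440843  0.077     ]
mid [0.50489391 0.03481538 0.077     ]
cap [0.54218751 0.02499099 0.077     ]
cap tri (array([0.54213084, 0.02392987, 0.07412417]), np.float64(0.0008755133409739432)) scene (array([0.54239031, 0.02426797, 0.07562309]), np.float64(0.00039375135271984277))
hub [0.5100324  0.05225887 0.073     ]
corner [ 0.41731587 -0.03066663  0.062     ]
corner [0.42540065 0.14226235 0.062     ]
corner [0.41951359 0.05351333 0.062     ]
```

View pics/w2c.png

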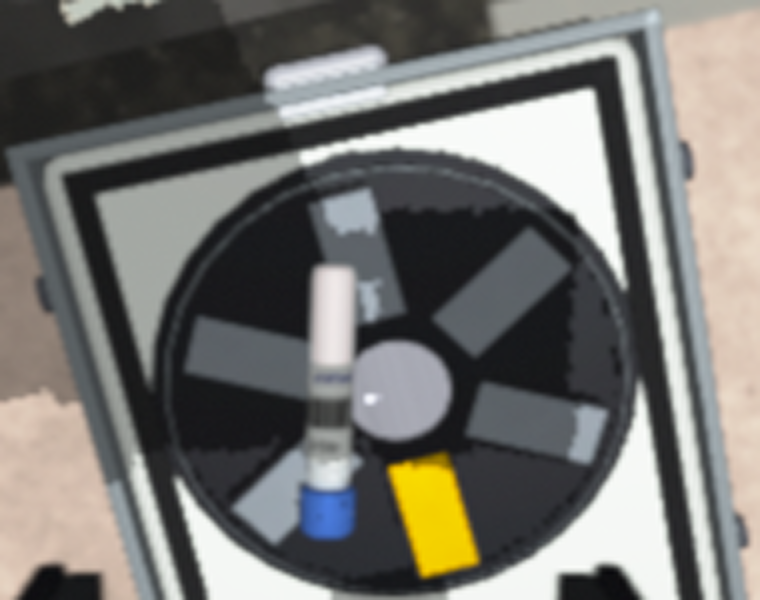

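The hub is flat at 71 mm and the tube top is at 82–84 mm, which matches its size and gives an axis at about 77 mm. The middle of the tube is at (0.505, 0.035). With the TCP at z = 0.074 the fingers clear the hub, so I'm going down.

servo_tool(moves=[{"grip": 0.6,"dx": -0.02,"dy": 0.04,"dz": 0.8,"spin": 0},{"grip": 0.6,"dx": 0,"dy": 0,"dz": 0.8,"spin": 0},{"grip": 0.6,"dx": 0,"dy": 0,"dz": 0.8,"spin": 0},{"grip": 0.6,"dx": 0,"dy": 0,"dz": 0.8,"spin": 0},{"grip": 0.5,"dx": 0,"dy": 0,"dz": 0.6,"spin": 0},{"grip": 0.4,"dx": 0,"dy": 0,"dz": 0.37,"spin": 0},{"grip": 0.4,"dx": 0,"dy": 0,"dz": 0.2,"spin": 0},{"grip": 0.4,"dx": 0,"dy": 0,"dz": 0,"spin": 0}])

```text
t: 2.65
tool_pos: [0.5043, 0.0351, 0.0737]
eef_rot: [-0.001, 0.12, 0.993, -0.0]
contact_force: [-0.1, 0.4, 0.4]
opening: 0.0361
finger_force: 0.0
```

servo_tool(moves=[{"grip": 0.3,"dx": 0,"dy": 0,"dz": 0,"spin": 0},{"grip": 0.2,"dx": 0,"dy": 0,"dz": 0,"spin": 0},{"grip": 0.1,"dx": 0,"dy": 0,"dz": 0,"spin": 0},{"grip": 0,"dx": 0,"dy": 0,"dz": 0,"spin": 0},{"grip": 0,"dx": 0,"dy": 0,"dz": 0,"spin": 0},{"grip": 0,"dx": 0,"dy": 0,"dz": 0,"spin": 0},{"grip": 0,"dx": 0,"dy": 0,"dz": 0,"spin": 0}], newtons=12)

```text
t: 3.35
tool_pos: [0.5053, 0.0351, 0.0748]
eef_rot: [0.0, 0.119, 0.993, 0.0]
contact_force: [-1.0, -0.3, 4.1]
opening: 0.0117
finger_force: 12.0
```

servo_tool(moves=[{"grip": 0,"dx": 0,"dy": 0,"dz": -0.3,"spin": 0},{"grip": 0,"dx": 0,"dy": 0,"dz": -0.7,"spin": 0},{"grip": 0,"dx": 0,"dy": 0,"dz": -0.8,"spin": 0},{"grip": 0,"dx": 0,"dy": 0,"dz": -0.8,"spin": 0},{"grip": 0,"dx": 0,"dy": 0,"dz": -0.8,"spin": 0},{"grip": 0,"dx": -0.1,"dy": -0.5,"dz": -0.5,"spin": 0},{"grip": 0,"dx": -0.2,"dy": -0.9,"dz": 0,"spin": 0},{"grip": 0,"dx": -0.2,"dy": -0.9,"dz": 0,"spin": 0}])

```text
t: 4.15
tool_pos: [0.5027, -0.06, 0.2318]
eef_rot: [0.001, 0.119, 0.993, 0.0]
contact_force: [0.6, -0.1, -1.0]
opening: 0.0116
finger_force: 12.0
```

servo_tool(moves=[{"grip": 0,"dx": -0.2,"dy": -0.9,"dz": 0,"spin": 0},{"grip": 0,"dx": -0.2,"dy": -0.9,"dz": 0,"spin": 0},{"grip": 0,"dx": -0.2,"dy": -0.9,"dz": 0,"spin": 0},{"grip": 0,"dx": -0.2,"dy": -0.9,"dz": 0,"spin": 0},{"grip": 0,"dx": -0.2,"dy": -0.9,"dz": 0,"spin": 0},{"grip": 0,"dx": -0.2,"dy": -0.9,"dz": 0,"spin": 0},{"grip": 0,"dx": -0.2,"dy": -0.9,"dz": 0,"spin": 0},{"grip": 0,"dx": 0,"dy": 0,"dz": 0,"spin": 0}])

```text
t: 4.95
tool_pos: [0.4949, -0.3227, 0.2311]
eef_rot: [-0.0, 0.123, 0.992, -0.002]
contact_force: [0.3, -0.3, -0.1]
opening: 0.0114
finger_force: 12.0
```

```bash
python3 - <<'E'
from h import *
c=cam('wrist');save(c,'w3.png');p,R=pose();s=bot.read_state();print(p,s['opening'],s['finger_force'],s['t'])
W=world(c);hsv=cv2.cvtColor(c['frame'],cv2.COLOR_RGB2HSV);m=cv2.inRange(hsv,(22,150,120),(35,255,255))
k,l,st,ce=cv2.connectedComponentsWithStats(m)
for i in range(1,k):
    if st[i,4]>100:
        P=W[(l==i)&(c['depth']>0)];P=P[(P[:,2]>-.005)&(P[:,2]<.03)]
        if len(P)<50: continue
        r=cv2.minAreaRect(P[:,:2].astype(np.float32));print(st[i],r,'floor z',np.percentile(P[:,2],[10,50,95]))
t=cam('top');W=world(t);m=cv2.inRange(cv2.cvtColor(t['frame'],cv2.COLOR_RGB2HSV),(22,150,120),(35,255,255))
E
```

```text
[ 0.49576579 -0.32009536  0.2308146 ] 0.0117002028752521 11.98170080780983 5.0
[  205   107   152   136 10256] ((0.49879276752471924, -0.3212014436721802), (0.15696465969085693, 0.12031057476997375), 27.286684036254883) floor z [0.00339501 0.00456167 0.0221955 ]
```

View pics/w3.png

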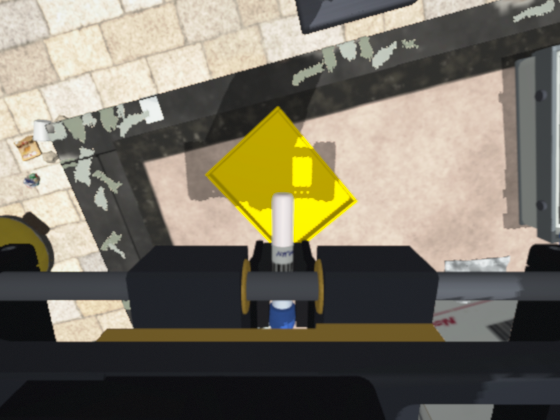

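The tube is held level with its bottom end at (283,195). The tray lies directly below: centre (0.497, −0.322), floor at 4.5 mm, rim at 22 mm. I'll lower the tube and release it.

servo_tool(moves=[{"grip": 0,"dx": -0.03,"dy": -0.03,"dz": 0.9,"spin": 0},{"grip": 0,"dx": 0,"dy": 0,"dz": 0.9,"spin": 0},{"grip": 0,"dx": 0,"dy": 0,"dz": 0.9,"spin": 0},{"grip": 0,"dx": 0,"dy": 0,"dz": 0.9,"spin": 0},{"grip": 0,"dx": 0,"dy": 0,"dz": 0.9,"spin": 0},{"grip": 0,"dx": 0,"dy": 0,"dz": 0.6,"spin": 0},{"grip": 0,"dx": 0,"dy": 0,"dz": 0.25,"spin": 0},{"grip": 0,"dx": 0,"dy": 0,"dz": 0,"spin": 0}])

```text
t: 5.85
tool_pos: [0.498, -0.3171, 0.0158]
eef_rot: [-0.001, 0.119, 0.993, 0.001]
contact_force: [-0.2, 0.3, 0.5]
opening: 0.0117
finger_force: 12.0
```

servo_tool(moves=[{"grip": 0,"dx": 0,"dy": 0,"dz": 0.08,"spin": 0},{"grip": 0,"dx": 0,"dy": 0,"dz": 0,"spin": 0},{"grip": 0.18,"dx": 0,"dy": 0,"dz": 0,"spin": 0},{"grip": 0.25,"dx": 0,"dy": 0,"dz": 0,"spin": 0},{"grip": 0.3,"dx": 0,"dy": 0,"dz": 0,"spin": 0},{"grip": 0.3,"dx": 0,"dy": 0,"dz": 0,"spin": 0},{"grip": 0.3,"dx": 0,"dy": 0,"dz": -0.3,"spin": 0},{"grip": 0.3,"dx": 0,"dy": 0,"dz": -0.7,"spin": 0}])

```text
t: 6.65
tool_pos: [0.4968, -0.3179, 0.0525]
eef_rot: [-0.002, 0.119, 0.993, 0.0]
contact_force: [-0.3, 0.3, 0.2]
opening: 0.0258
finger_force: 0.0
```

servo_tool(moves=[{"grip": 0.3,"dx": 0,"dy": 0,"dz": -0.9,"spin": 0},{"grip": 0.3,"dx": 0,"dy": 0,"dz": -0.9,"spin": 0},{"grip": 0,"dx": 0,"dy": 0,"dz": -0.9,"spin": 0},{"grip": 0,"dx": 0,"dy": 0,"dz": -0.9,"spin": 0},{"grip": 0,"dx": 0,"dy": 0,"dz": -0.9,"spin": 0},{"grip": 0,"dx": 0,"dy": 0,"dz": 0,"spin": 0}])

```text
t: 7.25
tool_pos: [0.4996, -0.3205, 0.239]
eef_rot: [0.004, 0.12, 0.993, -0.001]
contact_force: [0.1, -0.3, 0.0]
opening: 0.0039
finger_force: 0.0
```

```bash
python3 - <<'E'
from h import *
c=cam('wrist');np.savez('w4.npz',**c);p,R=pose();print(p,bot.read_state()['t'])
s=cam('scene');np.savez('s4.npz',**s)
a=c['frame'];b=cv2.resize(s['frame'][100:310,180:400],None,fx=2,fy=2,interpolation=2)
im=np.zeros((420,800,3),np.uint8);im[:,:360]=a[:,100:460];im[:,360:]=b;cv2.imwrite('pics/m4.png',im[...,::-1])
# cover geometry from scene depth
for cc,n in((s,'scene'),(cam('top'),'top')):
    W=world(cc);m=cv2.inRange(cv2.cvtColor(cc['frame'],cv2.COLOR_RGB2HSV),(105,150,60),(125,255,255))>0
    P=W[m&(cc['depth']>0)];P=P[(abs(P[:,0]-.63)<.08)&(P[:,1]>-.06)&(P[:,1]<.16)&(P[:,2]>.05)]
    for a0,a1 in((.07,.1),(.1,.15),(.15,.2),(.2,.25),(.25,.29),(.29,.33)):
        Q=P[(P[:,2]>a0)&(P[:,2]<a1)]
        if len(Q)>5: print(n,a0,len(Q),np.percentile(Q,[2,50,98],axis=0).round(3).tolist())
    if n=='scene':
        # frame: grey top rim heights
        pass
E
```

```text
[ 0.4989574  -0.31971832  0.23637019] 7.3
scene 0.07 329 [[0.612, -0.032, 0.071], [0.63, 0.054, 0.081], [0.635, 0.127, 0.098]]
scene 0.1 239 [[0.612, -0.033, 0.101], [0.629, 0.113, 0.125], [0.638, 0.128, 0.149]]
scene 0.15 268 [[0.614, -0.033, 0.151], [0.632, 0.111, 0.175], [0.641, 0.129, 0.199]]
scene 0.2 542 [[0.619, -0.032, 0.202], [0.637, 0.054, 0.234], [0.643, 0.127, 0.249]]
scene 0.25 315 [[0.584, -0.032, 0.251], [0.632, 0.033, 0.264], [0.643, 0.124, 0.283]]
top 0.07 124 [[0.622, -0.018, 0.071], [0.633, 0.056, 0.08], [0.635, 0.126, 0.097]]
top 0.1 57 [[0.622, -0.023, 0.1], [0.635, 0.116, 0.129], [0.638, 0.126, 0.148]]
top 0.15 79 [[0.618, -0.029, 0.152], [0.637, 0.113, 0.178], [0.64, 0.126, 0.198]]
top 0.2 33 [[0.62, -0.029, 0.201], [0.637, 0.11, 0.208], [0.641, 0.126, 0.244]]
top 0.25 653 [[0.588, -0.028, 0.261], [0.629, 0.047, 0.269], [0.644, 0.122, 0.286]]
```

View pics/m4.png

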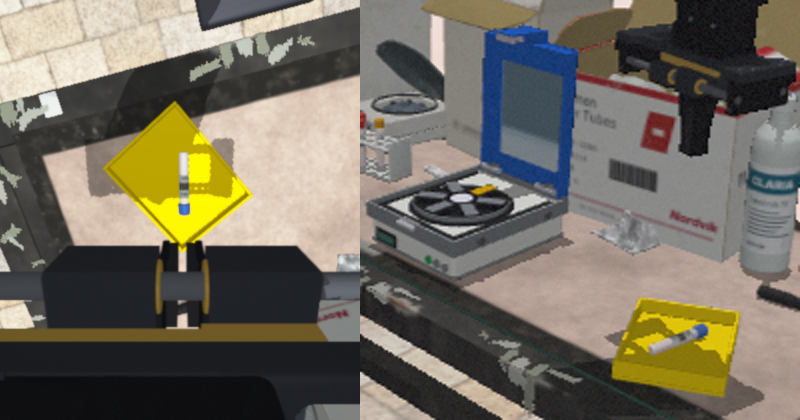

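Both views show the tube lying inside the tray, at about (183,180) on the left and (680,338) on the right. The cover is standing open with its top at z ≈ 0.285. Before reaching behind it, I'll check how much free space there is and plan the arc.

```bash
python3 - <<'E'
from h import *
s=dict(np.load('s4.npz'));t=dict(np.load('top0.npz'))
for n,c in(('scene',s),('top',t)):
    W=world(c).reshape(-1,3)[c['depth'].ravel()>0]
    print(n)
    for y0 in np.arange(-.16,.2,.04):
        row=[]
        for x0 in np.arange(.62,.86,.02):
            Q=W[(W[:,0]>=x0)&(W[:,0]<x0+.02)&(W[:,1]>=y0)&(W[:,1]<y0+.04)]
            row.append(int(1000*np.percentile(Q[:,2],98)) if len(Q)>2 else None)
        print('y%.2f'%y0,row)
# cover: fit plane of outer/inner face in scene (visible inner) ; hasp top
from h import *
W=world(s);m=cv2.inRange(cv2.cvtColor(s['frame'],cv2.COLOR_RGB2HSV),(105,150,60),(125,255,255))>0
ys,xs=np.where(m);sel=(xs>235)&(xs<292)&(ys<205);print('top edge px',[ (u,ys[sel&(xs==u)].min()) for u in range(242,290,6)])
# grey frame height, side right of reader in scene and front
H=np.array([.613,.0467,.0]);ex=np.array([.9989,-.047,0])
for u in (244,252,262,270,280,288):
    v=ys[sel&(xs==u)].min();o,d=ray(s,u,v)
    for xo in (.64,): k=((H+ex*(xo-.613)-o)@ex)/(d@ex);print(u,v,(o+k*d).round(3))
E
```

```text
scene
y-0.16 [1, 2, 13, 26, 208, -739, -739, -738, -737, -741, 172, 171]
y-0.12 [1, 2, 13, 148, 211, -739, -738, -741, -741, -740, -738, -741]
y-0.08 [1, 1, 8, 192, 211, -739, -738, -741, -739, 179, -739, -739]
y-0.04 [263, 263, 1, 207, 211, -739, -740, -739, 182, 186, 179, 168]
y0.00 [274, 278, 0, 210, 206, -737, -739, 189, 193, 183, 179, 176]
y0.04 [279, 275, -739, -738, 269, 275, 276, 276, 275, 275, 276, 273]
y0.08 [248, 248, -739, -740, -739, 320, 342, 346, 346, 346, 345, 343]
y0.12 [256, 247, -740, 261, 268, 300, 342, 288, 279, 274, 272, 269]
y0.16 [-739, -739, -739, 257, 267, 275, 276, -740, -738, -398, -738, -738]
top
y-0.16 [5, 6, 12, 22, 216, None, 140, 169, 181, 177, 175, 177]
y-0.12 [6, 6, 11, 35, 216, None, 170, 172, 183, 190, 187, 177]
y-0.08 [6, 5, 12, 29, 216, 180, 180, 178, 183, 188, 188, 179]
y-0.04 [267, 269, 5, 179, 218, 181, 182, 182, 186, 190, 185, 179]
y0.00 [282, 283, None, 215, 216, 135, 177, 190, 197, 189, 183, 182]
y0.04 [284, 284, None, 217, 273, 277, 280, 280, 280, 279, 280, 278]
y0.08 [267, 268, None, 230, 238, 243, 343, 349, 351, 351, 351, 350]
y0.12 [267, 269, None, 266, 270, 282, 346, 322, 252, 250, 250, 241]
y0.16 [6, 5, 6, 260, 268, 278, 278, 212, 230, 243, 261, 230]
top edge px [(242, np.int64(129)), (248, np.int64(115)), (254, np.int64(114)), (260, np.int64(113)), (266, np.int64(114)), (272, np.int64(115)), (278, np.int64(122)), (284, np.int64(124))]
244 116 [0.644 0.14  0.256]
252 114 [0.643 0.106 0.268]
262 113 [0.641 0.066 0.279]
270 115 [0.639 0.034 0.279]
280 123 [ 0.638 -0.004  0.265]
288 125 [ 0.636 -0.034  0.265]
```

The cover's free edge is at z ≈ 0.265, so the hinge line is at about 0.072 (frame roughly 10 mm up). Behind the cover the box top is at 0.21 and there's a flap at y > 0.08, so I'll go in at y ≈ 0. Rising first.

servo_tool(moves=[{"grip": 0,"dx": 0,"dy": 0,"dz": -0.8,"spin": -0.7},{"grip": 0,"dx": 0,"dy": 0,"dz": -0.9,"spin": -0.8},{"grip": 0,"dx": 0,"dy": 0,"dz": -0.9,"spin": -0.7},{"grip": 0,"dx": 0,"dy": 0,"dz": -0.9,"spin": 0},{"grip": 0,"dx": -0.2,"dy": 0.4,"dz": -0.6,"spin": 0},{"grip": 0,"dx": -0.4,"dy": 0.9,"dz": 0,"spin": 0},{"grip": 0,"dx": -0.4,"dy": 0.9,"dz": 0,"spin": 0},{"grip": 0,"dx": -0.4,"dy": 0.9,"dz": 0,"spin": 0}])

```text
t: 8.2
tool_pos: [0.5601, -0.1961, 0.3962]
eef_rot: [-0.001, 0.024, 1.0, 0.0]
contact_force: [0.3, 0.8, -0.4]
opening: 0.0005
finger_force: 0.0
```

servo_tool(moves=[{"grip": 0,"dx": -0.4,"dy": 0.9,"dz": 0,"spin": 0},{"grip": 0,"dx": -0.4,"dy": 0.9,"dz": 0,"spin": 0},{"grip": 0,"dx": -0.4,"dy": 0.9,"dz": 0,"spin": 0},{"grip": 0,"dx": -0.4,"dy": 0.9,"dz": 0,"spin": 0},{"grip": 0,"dx": -0.4,"dy": 0.9,"dz": 0,"spin": 0},{"grip": 0,"dx": -0.4,"dy": 0.4,"dz": 0,"spin": 0},{"grip": 0,"dx": 0,"dy": 0,"dz": 0,"spin": 0}])

```text
t: 8.9
tool_pos: [0.6663, -0.0019, 0.394]
eef_rot: [-0.002, 0.021, 1.0, -0.0]
contact_force: [-0.4, -0.6, -0.5]
opening: 0.0006
finger_force: 0.0
```

servo_tool(moves=[{"grip": 0,"dx": 0,"dy": 0,"dz": 0.7,"spin": 0},{"grip": 0,"dx": 0,"dy": 0,"dz": 0.8,"spin": 0},{"grip": 0,"dx": 0,"dy": 0,"dz": 0.8,"spin": 0},{"grip": 0,"dx": 0,"dy": 0,"dz": 0.7,"spin": 0},{"grip": 0,"dx": 0,"dy": 0,"dz": 0.4,"spin": 0},{"grip": 0,"dx": 0,"dy": 0,"dz": 0.3,"spin": 0},{"grip": 0,"dx": 0,"dy": 0,"dz": 0,"spin": 0}])

```text
t: 9.6
tool_pos: [0.6639, -0.0068, 0.2472]
eef_rot: [-0.002, 0.024, 1.0, -0.0]
contact_force: [-0.9, 0.8, 0.2]
opening: 0.0009
finger_force: 0.0
```

```bash
python3 - <<'E'
from h import *
p,R=pose();print(p)
H=np.array([.613,.0467,.072]);r=.172;w=.0095
ph=np.linspace(1.62,0.1,17)
X=-r*np.cos(ph)+.023*np.sin(ph)+w;Z=H[2]+r*np.sin(ph)+.023*np.cos(ph)
for i in range(17):
    print(round(ph[i],2),X[i].round(4),(H[0]+X[i]*.9989).round(3),Z[i].round(4), '' if i==0 else (-(X[i]-X[i-1])/.04).round(2), '' if i==0 else (-(Z[i]-Z[i-1])/.04).round(2))
E
```

```text
[ 0.66390116 -0.00679364  0.24723832]
1.62 0.0409 0.654 0.2427  
1.52 0.0246 0.638 0.2449 0.41 -0.06
1.43 0.0081 0.621 0.2455 0.41 -0.02
1.34 -0.0083 0.605 0.2446 0.41 0.02
1.24 -0.0246 0.588 0.2421 0.41 0.06
1.14 -0.0406 0.572 0.2381 0.4 0.1
1.05 -0.0561 0.557 0.2326 0.39 0.14
0.96 -0.0711 0.542 0.2257 0.37 0.17
0.86 -0.0853 0.528 0.2174 0.36 0.21
0.77 -0.0986 0.514 0.2077 0.33 0.24
0.67 -0.111 0.502 0.1968 0.31 0.27
0.58 -0.1223 0.491 0.1848 0.28 0.3
0.48 -0.1324 0.481 0.1718 0.25 0.33
0.38 -0.1413 0.472 0.1579 0.22 0.35
0.29 -0.1487 0.464 0.1432 0.19 0.37
0.2 -0.1548 0.458 0.1279 0.15 0.38
0.1 -0.1593 0.454 0.1121 0.11 0.4
```

servo_tool(moves=[{"grip": 0,"dx": 0.25,"dy": 0,"dz": 0.05,"spin": 0},{"grip": 0,"dx": 0.41,"dy": 0,"dz": -0.03,"spin": 0},{"grip": 0,"dx": 0.41,"dy": 0,"dz": -0.02,"spin": 0},{"grip": 0,"dx": 0.41,"dy": 0,"dz": 0.02,"spin": 0},{"grip": 0,"dx": 0.41,"dy": 0,"dz": 0.06,"spin": 0},{"grip": 0,"dx": 0.4,"dy": 0,"dz": 0.1,"spin": 0}])

```text
t: 10.2
tool_pos: [0.5737, -0.0027, 0.2434]
eef_rot: [0.001, 0.024, 1.0, 0.0]
contact_force: [1.2, -0.5, -0.1]
opening: 0.0006
finger_force: 0.5
```

```bash
python3 - <<'E'
from h import *
s=cam('scene');b=cv2.resize(s['frame'][90:250,170:330],None,fx=3.5,fy=3.5,interpolation=2);cv2.imwrite('pics/m5.png',b[...,::-1])
print(pose()[0],bot.read_state()['contact_force'])
E
```

```text
[ 0.57151306 -0.00287774  0.24269596] [ 0.75449266 -1.60167456  0.17137679]
```

View pics/m5.png

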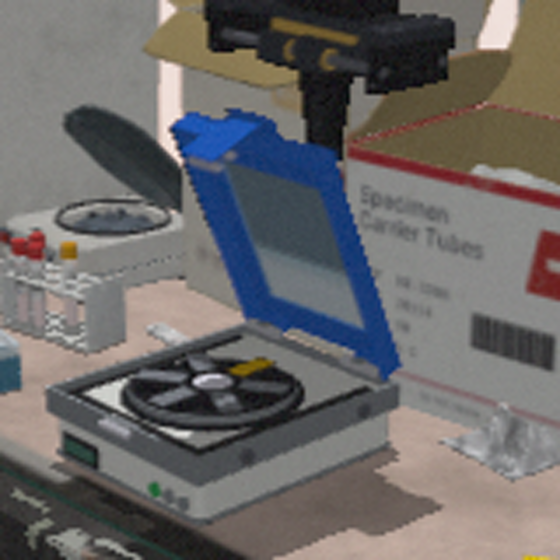

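The cover is following the finger: it has swung forward, with contact at the band near (300,150). I'll continue along the arc and ease toward the middle.

servo_tool(moves=[{"grip": 0,"dx": 0.38,"dy": 0.1,"dz": 0.2,"spin": 0},{"grip": 0,"dx": 0.37,"dy": 0.15,"dz": 0.22,"spin": 0},{"grip": 0,"dx": 0.36,"dy": 0.15,"dz": 0.24,"spin": 0},{"grip": 0,"dx": 0.33,"dy": 0.15,"dz": 0.26,"spin": 0},{"grip": 0,"dx": 0.31,"dy": 0.15,"dz": 0.27,"spin": 0},{"grip": 0,"dx": 0.28,"dy": 0.15,"dz": 0.3,"spin": 0}])

```text
t: 10.85
tool_pos: [0.4947, 0.0356, 0.1834]
eef_rot: [0.001, 0.024, 1.0, 0.0]
contact_force: [0.8, -2.0, 1.0]
opening: 0.0008
finger_force: 0.6
```

servo_tool(moves=[{"grip": 0,"dx": 0.26,"dy": 0.15,"dz": 0.33,"spin": 0},{"grip": 0,"dx": 0.24,"dy": 0.15,"dz": 0.35,"spin": 0},{"grip": 0,"dx": 0.2,"dy": 0.15,"dz": 0.37,"spin": 0},{"grip": 0,"dx": 0.16,"dy": 0,"dz": 0.38,"spin": 0},{"grip": 0,"dx": 0.1,"dy": 0,"dz": 0.2,"spin": 0}])

```text
t: 11.35
tool_pos: [0.4569, 0.0556, 0.1173]
eef_rot: [0.0, 0.024, 1.0, 0.0]
contact_force: [1.2, -0.4, 0.7]
opening: 0.0007
finger_force: 0.7
```

servo_tool(moves=[{"grip": 0,"dx": 0.1,"dy": 0,"dz": 0.1,"spin": 0},{"grip": 0,"dx": 0.1,"dy": 0,"dz": 0.1,"spin": 0}])

```text
t: 11.55
tool_pos: [0.4519, 0.056, 0.1113]
eef_rot: [0.003, 0.024, 1.0, 0.001]
contact_force: [1.7, 0.5, 1.8]
opening: 0.0006
finger_force: 0.5
```

servo_tool(moves=[{"grip": 0,"dx": 0,"dy": 0,"dz": 0.05,"spin": 0},{"grip": 0,"dx": 0,"dy": 0,"dz": 0.05,"spin": 0}])

```text
t: 11.75
tool_pos: [0.4487, 0.0559, 0.1055]
eef_rot: [-0.0, 0.024, 1.0, 0.0]
contact_force: [-0.7, -0.5, 2.1]
opening: 0.0006
finger_force: 0.8
```

servo_tool(moves=[{"grip": 0,"dx": 0,"dy": 0,"dz": 0.05,"spin": 0},{"grip": 0,"dx": 0,"dy": 0,"dz": 0,"spin": 0}])

```text
t: 11.95
tool_pos: [0.4484, 0.0559, 0.1037]
eef_rot: [-0.001, 0.024, 1.0, 0.0]
contact_force: [-5.5, -1.0, 10.8]
opening: 0.0006
finger_force: 5.3
```

servo_tool(moves=[{"grip": 0,"dx": 0,"dy": 0,"dz": 0.04,"spin": 0},{"grip": 0,"dx": 0,"dy": 0,"dz": 0,"spin": 0}])

```text
t: 12.15
tool_pos: [0.4481, 0.0559, 0.1019]
eef_rot: [-0.001, 0.024, 1.0, -0.0]
contact_force: [-4.6, 0.1, 8.8]
opening: 0.0005
finger_force: 4.6
```

servo_tool(moves=[{"grip": 0,"dx": 0,"dy": 0,"dz": 0.04,"spin": 0},{"grip": 0,"dx": 0,"dy": 0,"dz": 0,"spin": 0}])

```text
t: 12.35
tool_pos: [0.448, 0.056, 0.0999]
eef_rot: [-0.001, 0.024, 1.0, -0.0]
contact_force: [-2.4, -0.5, 3.5]
opening: 0.0002
finger_force: 1.5
```

servo_tool(moves=[{"grip": 0,"dx": 0,"dy": 0,"dz": 0.04,"spin": 0},{"grip": 0,"dx": 0,"dy": 0,"dz": 0,"spin": 0}])

```text
t: 12.55
tool_pos: [0.4487, 0.056, 0.0982]
eef_rot: [-0.0, 0.024, 1.0, -0.0]
contact_force: [0.2, 0.0, 0.5]
opening: 0.0003
finger_force: 0.0
```

servo_tool(moves=[{"grip": 0,"dx": 0.05,"dy": 0,"dz": 0.05,"spin": 0},{"grip": 0,"dx": 0,"dy": 0,"dz": 0,"spin": 0}])

```text
t: 12.75
tool_pos: [0.4462, 0.0561, 0.0961]
eef_rot: [-0.0, 0.024, 1.0, -0.0]
contact_force: [-0.5, 0.3, -0.4]
opening: 0.0007
finger_force: 0.0
```

servo_tool(moves=[{"grip": 0,"dx": 0,"dy": 0,"dz": 0.04,"spin": 0},{"grip": 0,"dx": 0,"dy": 0,"dz": 0,"spin": 0}])

```text
t: 12.95
tool_pos: [0.4466, 0.0562, 0.0947]
eef_rot: [0.0, 0.024, 1.0, 0.0]
contact_force: [-0.4, 0.4, 1.5]
opening: 0.0004
finger_force: 0.4
```

servo_tool(moves=[{"grip": 0,"dx": 0,"dy": 0,"dz": 0.04,"spin": 0},{"grip": 0,"dx": 0,"dy": 0,"dz": 0,"spin": 0}])

```text
t: 13.15
tool_pos: [0.4467, 0.0563, 0.094]
eef_rot: [-0.0, 0.024, 1.0, 0.0]
contact_force: [-5.0, -1.0, 12.5]
opening: 0.0003
finger_force: 6.2
```

servo_tool(moves=[{"grip": 0,"dx": 0,"dy": 0,"dz": 0.04,"spin": 0},{"grip": 0,"dx": 0,"dy": 0,"dz": 0,"spin": 0}])

```text
t: 13.35
tool_pos: [0.4468, 0.0563, 0.0935]
eef_rot: [-0.0, 0.024, 1.0, 0.001]
contact_force: [-12.9, -2.4, 31.8]
opening: 0.0007
finger_force: 15.6
```

The force jumped to 32 N at z = 0.0935, so the cover is against a stop. That matches fully home: a hinge at 0.072 puts the face at 0.095. I'll retreat and check the angle.

servo_tool(moves=[{"grip": 0,"dx": 0,"dy": 0,"dz": -0.1,"spin": 0},{"grip": 0,"dx": 0,"dy": 0,"dz": -0.3,"spin": 0},{"grip": 0,"dx": 0,"dy": 0,"dz": -0.8,"spin": 0},{"grip": 0,"dx": 0,"dy": 0,"dz": -0.9,"spin": 0},{"grip": 0,"dx": 0,"dy": 0,"dz": -0.9,"spin": 0},{"grip": 0,"dx": 0,"dy": 0,"dz": -0.9,"spin": 0},{"grip": 0,"dx": 0,"dy": 0,"dz": 0,"spin": 0},{"grip": 0,"dx": 0,"dy": 0,"dz": 0,"spin": 0}])

```text
t: 14.15
tool_pos: [0.447, 0.0563, 0.2485]
eef_rot: [0.001, 0.024, 1.0, 0.0]
contact_force: [0.2, -1.0, -0.3]
opening: 0.0005
finger_force: 0.0
```

```bash
python3 - <<'E'
from h import *
s=cam('scene');w=cam('wrist');t=cam('top');p,R=pose();print(p,bot.read_state()['t'])
im=np.zeros((420,800,3),np.uint8);im[:,:400]=w['frame'][:,80:480];im[:,400:]=cv2.resize(s['frame'][140:245,175:275],None,fx=4,fy=4,interpolation=2);cv2.imwrite('pics/m6.png',im[...,::-1])
H=np.array([.613,.0467]);ex=np.array([.9989,-.047]);ey=np.array([.047,.9989])
for n,c in(('scene',s),('wrist',w),('top',t)):
    W=world(c);m=(cv2.inRange(cv2.cvtColor(c['frame'],cv2.COLOR_RGB2HSV),(105,150,50),(125,255,255))>0)&(c['depth']>0)
    P=W[m];X=(P[:,:2]-H)@ex;Y=(P[:,:2]-H)@ey;k=(X<0.0)&(X>-.19)&(abs(Y)<.078)&(P[:,2]>.05)&(P[:,2]<.16)
    A=P[k]; 
    if len(A)<30: print(n,len(A));continue
    x=X[k];z=A[:,2]
    for _ in range(4):
        f=np.polyfit(x,z,1);r=z-np.polyval(f,x);g=abs(r)<max(.003,2*np.median(abs(r)));x,z=x[g],z[g]
    print(n,len(x),'slope(=-angle)',f, 'z front',np.polyval(f,-.172).round(4),'z hinge',np.polyval(f,0).round(4),'xrange',x.min(),x.max())
E
```

```text
[0.44597687 0.05599533 0.24665913] 14.3
scene 632 slope(=-angle) [-0.00694208  0.09245487] z front 0.0936 z hinge 0.0925 xrange -0.1899455908806393 -0.00014504835649211428
wrist 5829 slope(=-angle) [-0.00361964  0.09419259] z front 0.0948 z hinge 0.0942 xrange -0.1899976527499528 -0.008008798689962588
top 365 slope(=-angle) [-0.00662795  0.09486665] z front 0.096 z hinge 0.0949 xrange -0.18978393169297691 -0.00010134151396644956
```

View pics/m6.png

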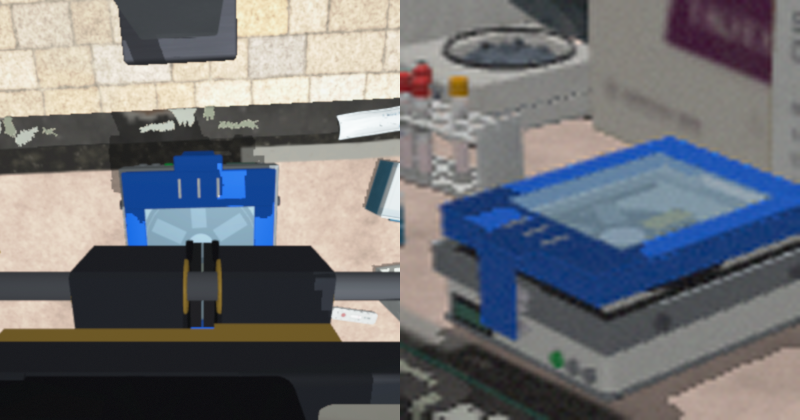

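The picture shows the cover flat on the housing with the hasp over the front. The slope from all three cameras is under 0.007 rad, against 0.07 if it were ajar, and it held after I let go. The arm is clear, so I'm handing in.

```bash
python3 -c "
from h import *
print(bot.job_done())"
```

```text
the job is handed in; nothing more can be done
None
```

The tube was laid in the yellow tray and released, the cover is shut past the second click (measured angle under 0.007 rad, highest force reading 32 N upward, about 34 N in all), and the job was handed in at about 14 s on the robot's clock.

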